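Shut the beam, then hold the sample-chamber hatch just under balance

ROBOT

A 6-joint arm with a two-finger parallel gripper is mounted at the origin on the work surface. World frame = base frame: x ahead of the robot, y to its left, z up, the work surface at z = 0. Lengths are in mm, angles in rad, forces in N, time in s.
With the tool pointing down it reaches from about 250 to 850 mm from the base axis. Payload 12.5 kg.
Tool frame: the origin (TCP) lies between the finger pads, 19 mm behind the fingertips; this is the grasp point; z points along the fingers, y is the direction in which the jaws open and shut (so a half turn about z gives the same grasp; the last joint's range is limited). The gripper opens to 93 mm and grips with 3 to 60 N. Pads are 15 mm wide; open, the fingers measure 128 mm over their backs; the gripper's body (75 mm by 188 mm) begins 65 mm behind the grasp point.
Start: joints at [1.14, 0.351, 1.652, -0, 1.139, -0.085], TCP at [186.39, 517.439, 237.433] pointing down, gripper open.
Joint ranges: [-2.75, 2.75], [-0.79, 2.1], [0.01, 2.65], [-1.57, 4.71], [0.07, 3.14], [-2.87, 2.87]. Speed limits (rad/s): [2.22, 2.22, 2.79, 3.14, 3.14, 3.14].

INTERFACE

Orientations are given as a unit quaternion [x, y, z, w].
In Python, from bench import read_state, capture, r gives the robot as it stands.
- The arm moves only by the tool play_rows, never from a script. Its argument "steps" is a list of rows, each an object with "delta_rot": the turn, a rotation vector about the tool's x, y, z in rad, a list of three; "xyz": the shift along the tool's x, y, z in m, a list of three; "grip": the closure, from -1 (fully open) to 1 (shut), so that 0 is half open. A call has 1 to 12 rows; each row is the pose to reach, as a shift and turn from the pose measured when the call began, along the tool's axes at that moment; what a row does not reach only later rows make up. A row lasts 1/10 s, in which the tool goes at most 50 mm and 8.59 degrees, less where a joint would pass 70% of its speed; a pose out of reach is approached as far as the arm can. A call with a gripper value outside its range is refused whole. The fingers move at their own pace and stop on an object; "force" is the grip in N (left out, the last holds). Time passes only in rows, so rows that repeat a pose let the fingers close. It gives the time, the measured TCP pose, the force and the opening at its end, in the units of the state.
- read_state(): the state, without advancing time (a new reading comes with each control period).
- capture(name): name is "scene" or "top" or "wrist"; returns a dict with "image" (400x640x3 uint8, red, green, blue), "camera_matrix" (3x3 intrinsics, pixels), "T" (4x4, takes a point from camera to world coordinates). Camera axes: x right, y down, z forward; pixel columns grow to the right and rows downward; lengths in mm; the calibration is good to about 2 mm. A picture is of the moment at which its call begins. There is no depth.
- r.hand_in(): hands the job in, once; it reports no verdict.
The state is a dict: "t": time; "qpos": joint angles; "dq": joint speeds; "joint_efforts": joint torques, N m; "tool_pos": TCP position; "orientation": TCP orientation; "contact_force": force on the tool from outside, world axes, zero at the start; "ft_torque": the same for the moment, N m; "opening": finger opening in mm.
Only numpy, scipy, OpenCV 4.12 (cv2) and the standard library are available. Lean on these libraries where they do the work, as an engineer would, in place of code of your own. Each camera call takes 0.05 s, during which the arm holds its last target.

TASK

First shut off the beam: with the hatch still closed, press the shutter's spring plunger right down to its stop and let it come back up. Then take the sample chamber's sprung hatch by its bar handle, raise it a good five degrees past its balance point without letting it go over to the back stop, ease it back and keep holding it still by the handle just below the balance point, five to ten degrees under it, so that the hinge spring can be checked. Finish while still holding it there, and leave the other things on the board where they are.

Things in the scene. Friction and masses are not known exactly. Their poses are not given: they have to be found in the camera images.
- plunger (a joint): travel of the shutter's spring plunger, m: 0 up (rest), 0.012 fully down on its stop. A spring pushes it up: 2 N at the top, 5 N at the stop; it springs back when let go.
- plunger_top (a point): centre of the top face of the plunger's steel head, a flat disc 32 mm across and 10 mm thick, 110 mm above the table at rest; it is pressed straight down.
- plunger_base: the beam shutter, fixed: a black upright barrel 42 mm across on a dark foot 75 x 60 mm, top of the barrel 80 mm above the table, the steel plunger head standing 20 mm clear above it. Origin: centre of the underside.
- housing: the sample chamber, fixed: a cream open-topped box 200 (x) x 220 (y) x 100 mm tall, closed by the hatch. Origin: centre of the underside; its x axis points from the handle side to the hinge side, z up.
- hatch (a joint): opening angle, rad: 0 shut (flat), positive as the handle edge rises, 1.5 on the back stop. Sprung hinge, balance point at 0.90 rad (52 degrees from flat): below it the hatch falls shut, above it the spring throws it open; it stays nowhere between by itself. Lifting the handle from shut takes about 1 N; within 0.2 rad of the balance point under 0.6 N.
- hatch_hinge (a point): middle of the hinge line, 103.5 mm above the table at the far upper edge of the housing (105 mm along the housing's x from its origin). The hinge line runs along the housing's y. The hatch is a cream plate 6 mm thick, 226 mm wide, reaching 205 mm from the hinge line.
- handle (a point): the handle: round steel bar 12 mm thick, 130 mm long, parallel to the hinge line and 255 mm from it, in the hatch plane beyond its free edge; two legs 61 mm either side of its middle, gap 44 mm from bar to plate edge. The point is the middle of the bar; y along the bar, x to the hinge; turns with the hatch. Pinched from above, the gripper can stay upright while the bar turns in the pads.
- lens_mount: bystander, loose: a round lens on a post with a round steel foot, 113 mm tall. Origin: centre of its underside.
- post_holder: bystander, loose: a plain steel cylinder 25 mm across, 60 mm tall. Origin: centre of its underside.
- objective: bystander, loose: a steel objective lens barrel standing up, 34 mm across, 46 mm tall. Origin: centre of its underside.
- cleaner_bottle: bystander, loose: a white bottle with black cap, 52 mm across, 130 mm tall. Origin: centre of its underside.
- lens_box: bystander, loose: a closed wooden box 110 x 90 x 50 mm. Origin: centre of its underside.
- screwdriver: bystander, loose: a screwdriver with black handle, lying down. Origin: near its middle.
Mind the look-alikes: they are no part of the job. Leave any pink look-alike of the plunger_base alone.

How it is judged (in metres and radians):
On the way, in this order (a step that is already met when the one before it is completed fails the run):
1. the plunger is pressed down to its stop (11 of 12 mm at least) while the hatch is shut (value of joint plunger above 0.011 m and value of joint hatch below 0.05 rad), for 0.1 s.
2. the plunger is up again with the hatch still shut (value of joint plunger below 0.002 m and value of joint hatch below 0.05 rad), for 0.1 s.
3. the hatch is past its balance point (above 0.95 rad), in the fingers (value of joint hatch above 0.95 rad and contact force between the fingers and hatch above 0.05 N), for 0.1 s.
At the end, for the whole second after the job is handed in: The fingers hold the hatch still by its handle between 0.64 and 0.86 rad (2 to 15 degrees below the balance point at 0.90 rad), the gripper is at the handle (tool point within 60 mm of its middle), the plunger is up, and the bystanders stand within 30 mm of where they were (value of joint hatch between 0.64 and 0.86 rad and velocity of joint hatch between -0.06 and 0.06 rad/s and contact force between the fingers and hatch above 0.05 N and distance between the grasp point and handle below 0.06 m and value of joint plunger below 0.002 m); the arm keeps its last pose, push and grip.
It fails at once if the hatch goes over towards its back stop (beyond 1.35 rad) (value of joint hatch above 1.35 rad).
It fails at once if a bystander is shifted by more than 30 mm (distance of any of lens_mount, post_holder, objective, cleaner_bottle, lens_box, screwdriver from where it was at the start of the episode above 0.03 m).
It also fails if it takes over 58 s, if anything falls off the work surface, if the arm or the gripper's body presses on something with over 40 N, if the wrist force passes 120 N, or if a joint passes its speed limit or range.

## Working session

There is one attempt and no reset: what is moved stays moved. The work goes in short steps, Python scripts to look and compute and a tool call to move; the robot and the scene stay as the last step left them, time stands still between calls to the robot, and variables do not carry over. Pictures are saved under pics/ and viewed, and the job is handed in when it is done.

Besides the shell and the picture viewer there is one more tool, called after "Call:" by a JSON object that holds its "method" and its "body", one argument or row to a line. play_rows: Moves the arm, as the interface text tells. Its arguments: {"type":"object","properties":{"steps":{"type":"array","items":{"type":"object","properties":{"delta_rot":{"type":"array","items":{"type":"number"}},"xyz":{"type":"array","items":{"type":"number"}},"grip":{"type":"number"}}}},"force":{"type":"number"}},"required":["steps"]}

```bash
mkdir -p pics; ls
python3 - <<'E'
from bench import read_state, capture
import cv2
print(read_state())
for n in ("scene","top"):
    c=capture(n); cv2.imwrite(f"pics/{n}0.png",c["image"][:,:,::-1]); print(n,c["camera_matrix"].tolist(),c["T"].round(4).tolist())
E
```

```text
pics
{'t': 0.0, 'qpos': array([ 1.14041683e+00,  3.51211805e-01,  1.65239051e+00,  3.31776609e-06,
        1.13907127e+00, -8.46028711e-02]), 'dq': array([ 0.00150969,  0.00068695,  0.00038497, -0.00125174,  0.00082687,
       -0.00104391]), 'joint_efforts': array([ 5.57780513e-04, -4.97320819e+01, -2.85258722e+01,  6.99752010e-02,
        2.56098976e-02, -1.13410376e-04]), 'tool_pos': array([186.26136755, 517.18210448, 236.92755204]), 'orientation': array([ 1.72028975e-01,  9.85091742e-01, -5.22265566e-04, -1.39089481e-04]), 'contact_force': array([-0.25501031,  0.42774843,  1.068577  ]), 'ft_torque': array([ 0.01954518, -0.01012516, -0.0668809 ]), 'opening': 92.66384592692886}
scene [[476.17397902944003, 0.0, 329.7415462181981], [0.0, 476.17397902944003, 195.83012028130508], [0.0, 0.0, 1.0]] [[-0.4272, 0.5459, -0.7208, 1513.9996], [0.9041, 0.2626, -0.337, 415.6978], [0.0053, -0.7956, -0.6057, 903.3156], [0.0, 0.0, 0.0, 1.0]]
top [[379.6864740257296, 0.0, 324.84978524360815], [0.0, 379.6864740257296, 204.11961313572363], [0.0, 0.0, 1.0]] [[0.0191, -0.9967, 0.079, 478.8364], [-0.9998, -0.0192, -0.0, -26.4891], [0.0015, -0.079, -0.9969, 1188.9507], [0.0, 0.0, 0.0, 1.0]]
```

View pics/scene0.png

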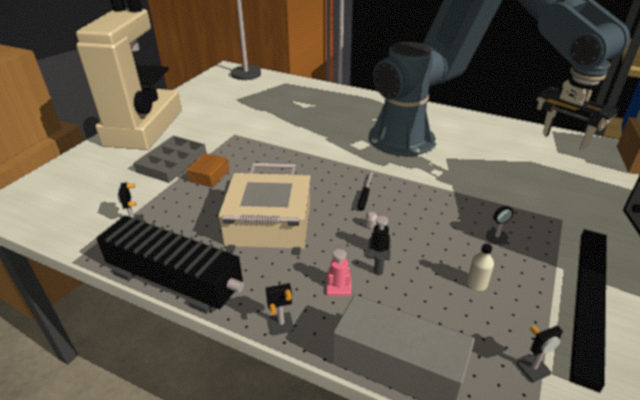

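View pics/top0.png

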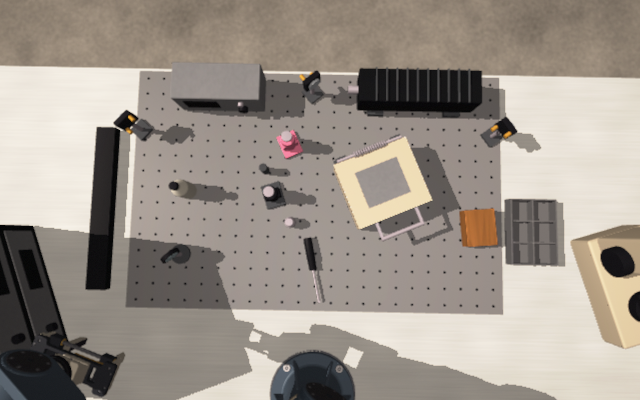

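The top view shows two shutters, the pink look-alike at (290,143) and the black one at (271,194). The hatch handle bar is near (402,228). I'll enlarge these.

Run:
```python
import cv2,numpy as np
a=cv2.imread("pics/top0.png")
c1=cv2.resize(a[130:240,240:320],None,fx=5,fy=5,interpolation=cv2.INTER_CUBIC)
c2=cv2.resize(a[130:250,325:445],None,fx=5,fy=5,interpolation=cv2.INTER_CUBIC)
cv2.imwrite("pics/c1.png",c1);cv2.imwrite("pics/c2.png",c2)
s=cv2.imread("pics/scene0.png")
cv2.imwrite("pics/c3.png",cv2.resize(s[150:290,210:410],None,fx=4,fy=4,interpolation=cv2.INTER_CUBIC))
```

```text
(no output)
```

View pics/c1.png

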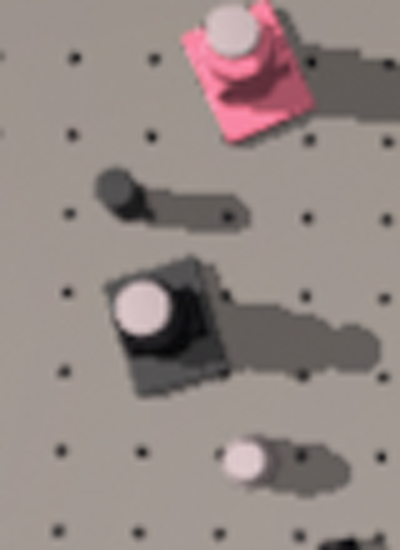

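View pics/c2.png

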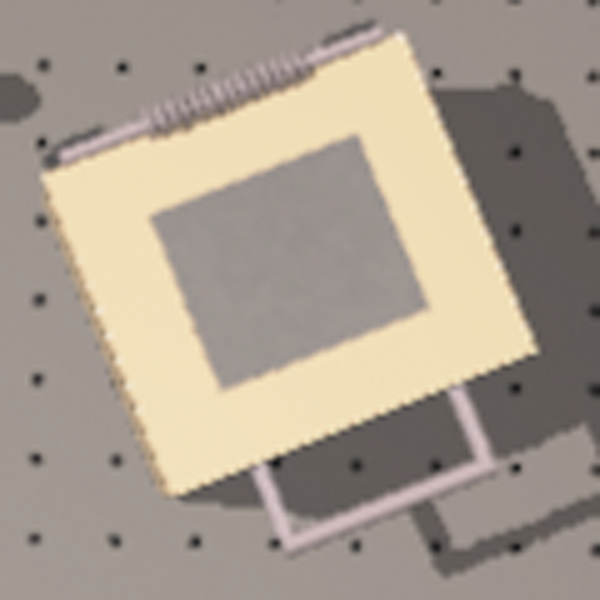

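View pics/c3.png

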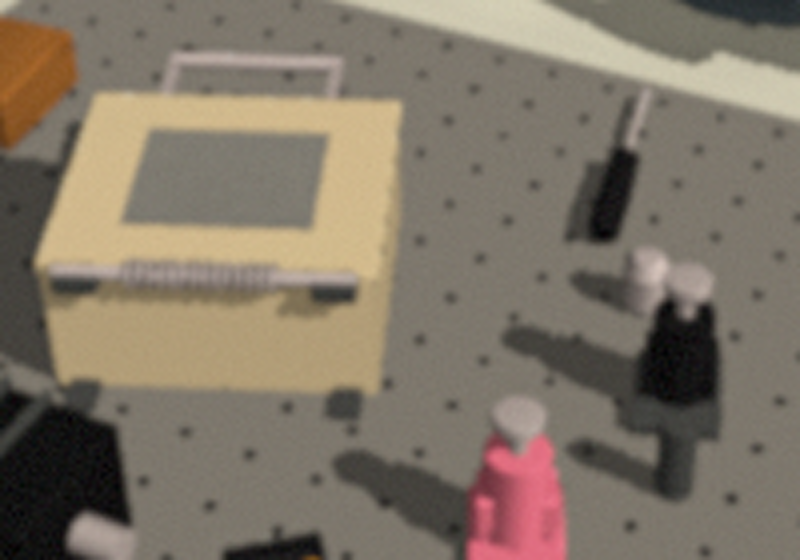

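```bash
cat > h.py <<'E'
import numpy as np
from bench import capture
CAMS={}
def ray(c,u,v):
    d=np.linalg.inv(c["camera_matrix"])@[u,v,1]; T=c["T"]; return T[:3,3],T[:3,:3]@d
def onz(c,u,v,z):
    o,d=ray(c,u,v); return o+d*(z-o[2])/d[2]
def proj(c,p):
    T=np.linalg.inv(c["T"]); q=T[:3,:3]@p+T[:3,3]; q=c["camera_matrix"]@q; return q[:2]/q[2]
E
python3 - <<'E'
from h import *
t=capture("top"); s=capture("scene")
P=lambda n,*a: print(n,onz(*a).round(1))
P("plunger top",t,268.4,191.6,110);P("plunger scene",s,382.5,219.5,110)
f=lambda x,y:((x+.5)/5-.5+325,(y+.5)/5-.5+130)
for z in (103.5,):
  a=onz(t,*f(290,546),z);b=onz(t,*f(490,464),z);h1=onz(t,*f(60,157),z);h2=onz(t,*f(380,32),z)
  print("handle",a,b,(a+b)/2,np.linalg.norm(a-b)); print("hinge",(h1+h2)/2, (h1-h2)); 
  m=(a+b)/2; hm=(h1+h2)/2; d=hm-m; print(np.linalg.norm(d),np.arctan2(d[1],d[0]), "bar ang",np.arctan2(*( (b-a)[[1,0]])))
  pl=[onz(t,*f(*q),106.5) for q in ((45,176),(403,36),(538,352),(170,495))]
  print("plate",np.array(pl).round(1).tolist())
P("handle scene",s,210+257/4,150+60/4,103.5)
for n,u,v,z in (("objective",240+245/5,130+460/5,46),("post",240+118/5,130+187/5,60),("pink",240+232/5,130+30/5,110),("lensbox",480,228,50),("sd",308,238,15),("sdtip",320,300,10),("bottle",176,188,130),("lens",178,252,60)):
  P(n,t,u,v,z)
E
```

```text
plunger top [597.1 135.4 110. ]
plunger scene [602.2 140.3 110. ]
handle [ 468.95816409 -192.83444832  103.5       ] [ 517.82223681 -306.82960752  103.5       ] [ 493.39020045 -249.83202792  103.5       ] 124.0265855471203
hinge [ 729.28205611 -150.61240748  103.5       ] [-77.24379889 184.98950079   0.        ]
255.90916483054468 0.39815054127091376 bar ang -1.1658378093480615
plate [[678.8, -49.6, 106.5], [765.0, -255.9, 106.5], [582.4, -333.6, 106.5], [496.6, -123.9, 106.5]]
handle scene [ 495.8 -246.5  103.5]
objective [513.4  80.3  46. ]
post [675.4 159.6  60. ]
pink [759.7  88.4 110. ]
lensbox [ 506.3 -492.6   50. ]
sd [466.2  23.4  15. ]
sdtip [278.3 -17.3  10. ]
bottle [600.1 391.9 130. ]
lens [418.2 404.1  60. ]
```

Both cameras agree on the plunger to about 5 mm, at (599,137), with the pink one at (760,88). The foot and barrel of the chosen one are black. The handle is near (494,-249) and the hatch x axis is at about 0.40 rad: 124 mm between the measured bar ends (130 given) and 256 mm radius (255 given). Next I work out the first move.

```bash
cat >> h.py <<'E'
from bench import read_state
from scipy.spatial.transform import Rotation as Ro
def delta(p,yaw=None):
    s=read_state(); R=Ro.from_quat(s["orientation"]); d=R.inv().apply(np.array(p)-s["tool_pos"])/1000
    out=d.round(4).tolist(); rv=None
    if yaw is not None:
        c,sn=np.cos(yaw),np.sin(yaw); G=np.array([[sn,c,0],[-c,sn,0],[0,0,-1.]])  # y axis=(c,sn), z down
        G=[np.column_stack([np.cross([c,sn,0],[0,0,-1]),[c,sn,0],[0,0,-1]])][0]
        rv=(R.inv()*Ro.from_matrix(G)).as_rotvec().round(3).tolist()
    print(out,rv)
E
python3 -c "
from h import *
delta([599,137,175],.4)"
```

```text
[-0.5171, -0.2179, 0.0623] [-0.001, 0.0, 0.825]
```

Call:
{"method": "play_rows", "body": {
  "steps": [
    {"xyz": [-0.06, -0.025, 0.0], "delta_rot": [0, 0, 0.1], "grip": 1},
    {"xyz": [-0.11, -0.046, 0.0], "delta_rot": [0, 0, 0.2], "grip": 1},
    {"xyz": [-0.155, -0.065, 0.0], "delta_rot": [0, 0, 0.3], "grip": 1},
    {"xyz": [-0.2, -0.084, 0.0], "delta_rot": [0, 0, 0.4], "grip": 1},
    {"xyz": [-0.245, -0.103, 0.0], "delta_rot": [0, 0, 0.5], "grip": 1},
    {"xyz": [-0.29, -0.122, 0.0], "delta_rot": [0, 0, 0.6], "grip": 1},
    {"xyz": [-0.335, -0.141, 0.01], "delta_rot": [0, 0, 0.7], "grip": 1},
    {"xyz": [-0.38, -0.16, 0.02], "delta_rot": [0, 0, 0.8], "grip": 1},
    {"xyz": [-0.425, -0.179, 0.03], "delta_rot": [0, 0, 0.825], "grip": 1},
    {"xyz": [-0.47, -0.198, 0.045], "delta_rot": [0, 0, 0.825], "grip": 1},
    {"xyz": [-0.5, -0.211, 0.055], "delta_rot": [0, 0, 0.825], "grip": 1},
    {"xyz": [-0.517, -0.218, 0.062], "delta_rot": [0, 0, 0.825], "grip": 1}
  ],
  "force": 20
}}

```text
t: 1.4
tool_pos: [600.6, 133.9, 173.7]
orientation: [0.554, 0.833, -0.001, -0.0]
contact_force: [-1.1, 1.1, -0.8]
opening: 2.2
```

Call:
{"method": "play_rows", "body": {
  "steps": [
    {"xyz": [0, 0, 0], "delta_rot": [0, 0, 0], "grip": 1},
    {"xyz": [0, 0, 0], "delta_rot": [0, 0, 0], "grip": 1}
  ]
}}

```text
t: 1.6
tool_pos: [600.0, 134.2, 173.4]
orientation: [0.554, 0.833, -0.001, -0.001]
contact_force: [-0.1, 1.0, 0.2]
opening: 0.6
```

Run:
```python
from h import *
import cv2
for n in ("wrist","scene"):
    c=capture(n); im=c["image"][:,:,::-1]; cv2.imwrite(f"pics/{n}1.png",im)
    if n=="wrist": print(proj(c,np.array([599,137,110.])), proj(c,np.array([599,137,0.])),c["T"].round(2).tolist())
print(read_state()); delta([599,137,133],.4)
```

```text
[317.45612618 218.73388518] [317.71564218 184.04753029] [[0.92, 0.38, 0.09, 574.7], [0.39, -0.89, -0.23, 196.2], [-0.0, 0.24, -0.97, 320.88], [0.0, 0.0, 0.0, 1.0]]
{'t': 1.7, 'qpos': array([ 1.46178955e-01,  5.34669392e-01,  1.53444588e+00, -8.91030270e-04,
        1.07363399e+00, -2.51940202e-01]), 'dq': array([ 0.00603304, -0.00819938, -0.00229145, -0.00031914, -0.00153331,
       -0.00203536]), 'joint_efforts': array([-9.91779305e-01, -5.77965009e+01, -2.73138821e+01,  3.18822172e-02,
        2.89492356e-02,  1.97360707e-03]), 'tool_pos': array([599.83053574, 135.10896977, 174.2375771 ]), 'orientation': array([ 5.53137555e-01,  8.33089646e-01, -6.77783410e-04, -1.68180252e-04]), 'contact_force': array([ 0.78731801, -0.23941191, -1.12403338]), 'ft_torque': array([-0.09164434,  0.01836007,  0.05819086]), 'opening': 0.543904911166066}
[0.0021, 0.0, 0.0412] [-0.001, 0.0, -0.001]
```

View pics/wrist1.png

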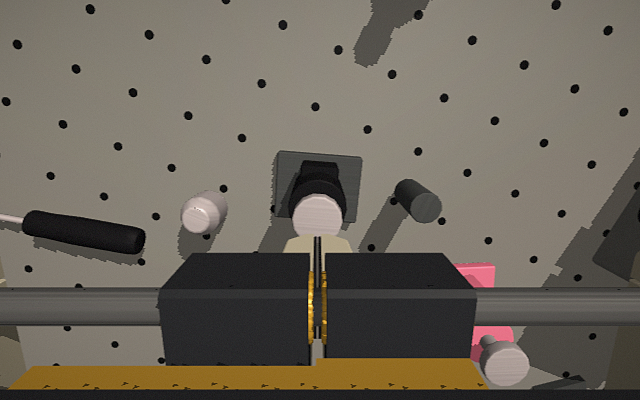

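View pics/scene1.png

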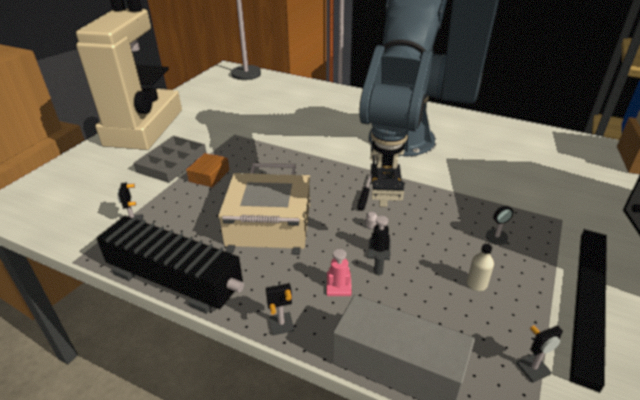

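The wrist view shows the black shutter's steel head at (317,216), within 3 px of the prediction for (599,137,110). I go down next.

Call:
{"method": "play_rows", "body": {
  "steps": [
    {"xyz": [0.001, 0, 0.02], "delta_rot": [0, 0, 0], "grip": 1},
    {"xyz": [0.002, 0, 0.036], "delta_rot": [0, 0, 0], "grip": 1},
    {"xyz": [0.002, 0, 0.044], "delta_rot": [0, 0, 0], "grip": 1},
    {"xyz": [0.002, 0, 0.048], "delta_rot": [0, 0, 0], "grip": 1},
    {"xyz": [0.002, 0, 0.052], "delta_rot": [0, 0, 0], "grip": 1},
    {"xyz": [0.002, 0, 0.055], "delta_rot": [0, 0, 0], "grip": 1},
    {"xyz": [0.002, 0, 0.056], "delta_rot": [0, 0, 0], "grip": 1},
    {"xyz": [0.002, 0, 0.056], "delta_rot": [0, 0, 0], "grip": 1},
    {"xyz": [0.002, 0, 0.056], "delta_rot": [0, 0, 0], "grip": 1}
  ]
}}

```text
t: 2.6
tool_pos: [599.3, 137.0, 118.7]
orientation: [0.553, 0.833, -0.0, 0.0]
contact_force: [-1.6, 3.2, 4.6]
opening: 0.4
```

Call:
{"method": "play_rows", "body": {
  "steps": [
    {"xyz": [0, 0, 0.001], "delta_rot": [0, 0, 0], "grip": 1},
    {"xyz": [0, 0, 0.002], "delta_rot": [0, 0, 0], "grip": 1},
    {"xyz": [0, 0, 0.003], "delta_rot": [0, 0, 0], "grip": 1},
    {"xyz": [0, 0, 0.003], "delta_rot": [0, 0, 0], "grip": 1}
  ]
}}

```text
t: 3.0
tool_pos: [599.4, 137.1, 116.9]
orientation: [0.553, 0.833, -0.0, 0.0]
contact_force: [-6.5, 2.6, 15.5]
opening: 0.5
```

Call:
{"method": "play_rows", "body": {
  "steps": [
    {"xyz": [0, 0, 0.001], "delta_rot": [0, 0, 0], "grip": 1},
    {"xyz": [0, 0, 0.002], "delta_rot": [0, 0, 0], "grip": 1}
  ]
}}

```text
t: 3.2
tool_pos: [599.6, 137.1, 116.7]
orientation: [0.553, 0.833, 0.0, 0.001]
contact_force: [-12.3, 0.4, 30.4]
opening: 0.7
```

Run:
```python
from h import *
import cv2
c=capture("scene"); cv2.imwrite("pics/press.png",cv2.resize(c["image"][150:290,310:460,::-1],None,fx=5,fy=4.2))
s=read_state();print(s["tool_pos"],s["contact_force"])
```

```text
[599.54830434 137.11576274 116.8473497 ] [-10.01673538   1.59593292  22.57295438]
```

View pics/press.png

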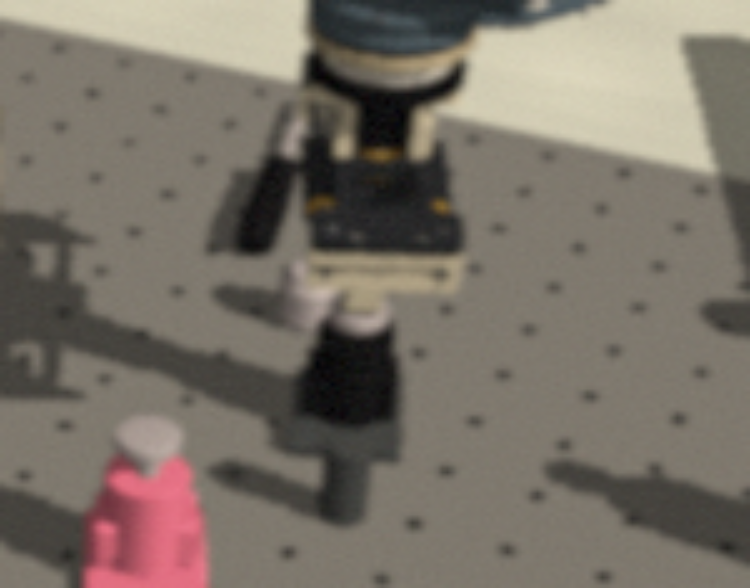

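At the stop: the force jumped to 23–30 N at z=116.8 (117 expected), and the head is down on the barrel in the picture. Now I raise the tool to release it.

Call:
{"method": "play_rows", "body": {
  "steps": [
    {"xyz": [0, 0, -0.01], "delta_rot": [0, 0, 0], "grip": 1},
    {"xyz": [0, 0, -0.03], "delta_rot": [0, 0, 0], "grip": 1},
    {"xyz": [0, 0, -0.06], "delta_rot": [0, 0, 0], "grip": 1},
    {"xyz": [0, 0, -0.08], "delta_rot": [0, 0, 0], "grip": 1},
    {"xyz": [0, 0, -0.08], "delta_rot": [0, 0, 0], "grip": 1},
    {"xyz": [0, 0, -0.08], "delta_rot": [0, 0, 0], "grip": 1}
  ]
}}

```text
t: 3.85
tool_pos: [599.3, 136.8, 196.0]
orientation: [0.553, 0.833, -0.0, 0.0]
contact_force: [-0.4, -0.2, -0.1]
opening: 0.5
```

Run:
```python
from h import *
import cv2
c=capture("scene"); cv2.imwrite("pics/rel.png",cv2.resize(c["image"][150:290,310:460,::-1],None,fx=5,fy=4.2))
s=read_state();print(s["tool_pos"],s["contact_force"]); delta([494.5,-248.5,200],.4)
```

```text
[598.99000901 136.82087879 195.40001202] [-0.10847413  0.49232013 -0.95303252]
[-0.3146, -0.2458, -0.0041] [-0.001, 0.001, -0.002]
```

View pics/rel.png

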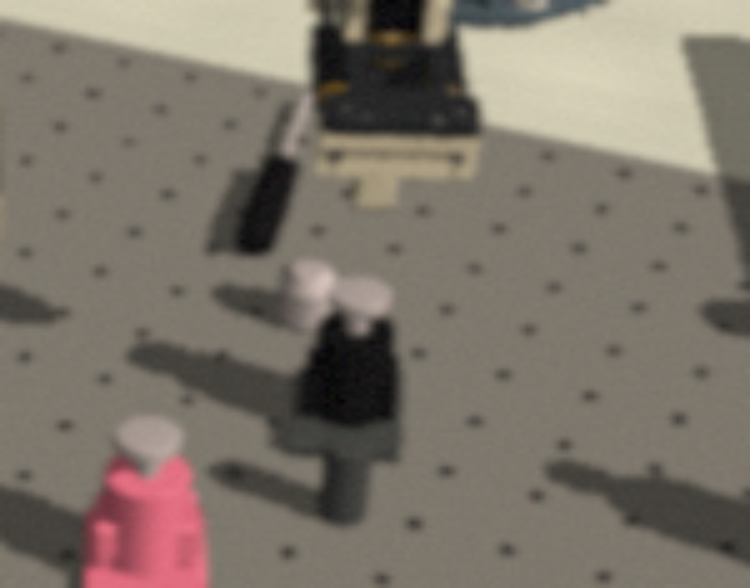

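The plunger has sprung back up. On to above the handle, with the fingers part open at about 40 mm.

Call:
{"method": "play_rows", "body": {
  "steps": [
    {"xyz": [-0.03, -0.023, -0.005], "delta_rot": [0, 0, 0], "grip": 0.14},
    {"xyz": [-0.067, -0.052, -0.005], "delta_rot": [0, 0, 0], "grip": 0.14},
    {"xyz": [-0.104, -0.081, -0.005], "delta_rot": [0, 0, 0], "grip": 0.14},
    {"xyz": [-0.14, -0.11, -0.005], "delta_rot": [0, 0, 0], "grip": 0.14},
    {"xyz": [-0.177, -0.139, -0.005], "delta_rot": [0, 0, 0], "grip": 0.14},
    {"xyz": [-0.214, -0.167, -0.005], "delta_rot": [0, 0, 0], "grip": 0.14},
    {"xyz": [-0.25, -0.196, -0.005], "delta_rot": [0, 0, 0], "grip": 0.14},
    {"xyz": [-0.28, -0.22, -0.005], "delta_rot": [0, 0, 0], "grip": 0.14},
    {"xyz": [-0.305, -0.238, -0.005], "delta_rot": [0, 0, 0], "grip": 0.14},
    {"xyz": [-0.315, -0.246, -0.005], "delta_rot": [0, 0, 0], "grip": 0.14},
    {"xyz": [-0.315, -0.246, -0.005], "delta_rot": [0, 0, 0], "grip": 0.14},
    {"xyz": [-0.315, -0.246, -0.005], "delta_rot": [0, 0, 0], "grip": 0.14}
  ]
}}

```text
t: 5.1
tool_pos: [494.4, -248.0, 200.2]
orientation: [0.553, 0.833, -0.001, -0.001]
contact_force: [0.7, 0.2, -0.2]
opening: 39.9
```

Run:
```python
from h import *
import cv2
c=capture("wrist"); cv2.imwrite("pics/w2.png",c["image"][:,:,::-1])
m=np.array([494.5,-248.5,103.5]); y=np.array([-np.sin(.4),np.cos(.4),0])
print(proj(c,m),proj(c,m+65*y),proj(c,m-65*y))
np.savez("w2.npz",K=c["camera_matrix"],T=c["T"])
s=read_state();print(s["tool_pos"],s["contact_force"],s["opening"])
```

```text
[317.02469191 209.85359117] [316.82482696 116.28138757] [317.20108702 292.43775259]
[ 494.62863375 -247.71111062  200.42837909] [0.61024414 0.47672592 0.22764679] 39.942364211019964
```

View pics/w2.png

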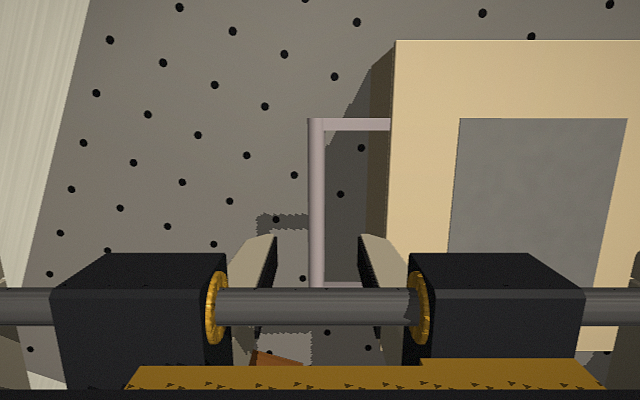

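The bar runs vertically at column 316 with its end at row 118 (116 predicted), so it is aligned and centred between the fingers. I descend and close.

Call:
{"method": "play_rows", "body": {
  "steps": [
    {"xyz": [0, 0, 0.02], "delta_rot": [0, 0, 0], "grip": 0.14},
    {"xyz": [0, 0, 0.05], "delta_rot": [0, 0, 0], "grip": 0.14},
    {"xyz": [0, 0, 0.075], "delta_rot": [0, 0, 0], "grip": 0.14},
    {"xyz": [0, 0, 0.09], "delta_rot": [0, 0, 0], "grip": 0.14},
    {"xyz": [0, 0, 0.097], "delta_rot": [0, 0, 0], "grip": 0.14},
    {"xyz": [0, 0, 0.097], "delta_rot": [0, 0, 0], "grip": 0.14},
    {"xyz": [0, 0, 0.097], "delta_rot": [0, 0, 0], "grip": 0.5},
    {"xyz": [0, 0, 0.097], "delta_rot": [0, 0, 0], "grip": 0.7},
    {"xyz": [0, 0, 0.097], "delta_rot": [0, 0, 0], "grip": 1},
    {"xyz": [0, 0, 0.097], "delta_rot": [0, 0, 0], "grip": 1},
    {"xyz": [0, 0, 0.097], "delta_rot": [0, 0, 0], "grip": 1},
    {"xyz": [0, 0, 0.097], "delta_rot": [0, 0, 0], "grip": 1}
  ],
  "force": 12
}}

```text
t: 6.35
tool_pos: [493.6, -248.3, 103.6]
orientation: [0.553, 0.833, -0.001, -0.001]
contact_force: [-6.8, -3.6, 2.7]
opening: 11.5
```

Run:
```python
from h import *
import cv2
c=capture("wrist"); cv2.imwrite("pics/w3.png",c["image"][:,:,::-1])
s=read_state();print(s["tool_pos"],s["contact_force"],s["opening"])
p=s["tool_pos"]; R=Ro.from_quat(s["orientation"]); u=np.array([np.cos(.4),np.sin(.4),0])
for th in (.1,.2,.3,.4,.5,.6,.7,.77,.8,.85,.9,.95,1,1.02):
    d=255*((1-np.cos(th))*u+np.array([0,0,np.sin(th)])); print(th,(R.inv().apply(d)/1000).round(3))
```

```text
[ 493.57740542 -248.26293362  103.59161865] [-6.66634973 -4.68909878  2.27035785] 11.446577252491853
0.1 [ 0.     0.001 -0.025]
0.2 [ 0.     0.005 -0.051]
0.3 [ 0.     0.011 -0.075]
0.4 [ 0.     0.02  -0.099]
0.5 [ 0.     0.031 -0.122]
0.6 [ 0.     0.044 -0.144]
0.7 [ 0.     0.059 -0.164]
0.77 [ 0.     0.071 -0.178]
0.8 [ 0.     0.077 -0.183]
0.85 [ 0.     0.086 -0.192]
0.9 [ 0.     0.096 -0.2  ]
0.95 [ 0.     0.106 -0.208]
1 [ 0.     0.116 -0.215]
1.02 [ 0.     0.121 -0.218]
```

View pics/w3.png

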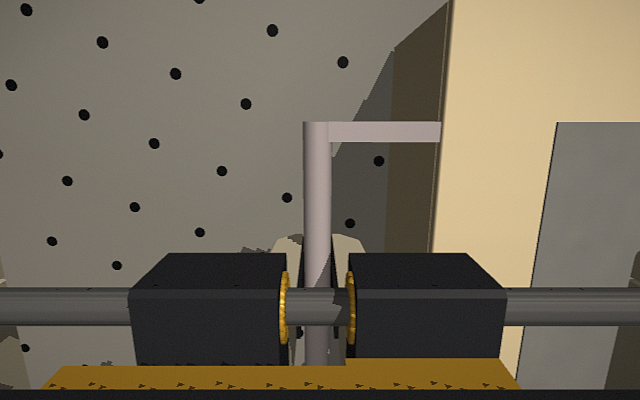

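The bar is between the pads (opening 11.5 mm). I lift along the arc.

Call:
{"method": "play_rows", "body": {
  "steps": [
    {"xyz": [0, 0, -0.006], "delta_rot": [0, 0, 0], "grip": 1},
    {"xyz": [0, 0, -0.015], "delta_rot": [0, 0, 0], "grip": 1},
    {"xyz": [0, 0.001, -0.025], "delta_rot": [0, 0, 0], "grip": 1},
    {"xyz": [0, 0.003, -0.038], "delta_rot": [0, 0, 0], "grip": 1},
    {"xyz": [0, 0.005, -0.051], "delta_rot": [0, 0, 0], "grip": 1},
    {"xyz": [0, 0.008, -0.063], "delta_rot": [0, 0, 0], "grip": 1},
    {"xyz": [0, 0.011, -0.075], "delta_rot": [0, 0, 0], "grip": 1},
    {"xyz": [0, 0.015, -0.087], "delta_rot": [0, 0, 0], "grip": 1},
    {"xyz": [0, 0.02, -0.099], "delta_rot": [0, 0, 0], "grip": 1},
    {"xyz": [0, 0.02, -0.099], "delta_rot": [0, 0, 0], "grip": 1}
  ]
}}

```text
t: 7.4
tool_pos: [512.0, -240.5, 204.6]
orientation: [0.553, 0.833, -0.002, -0.001]
contact_force: [-11.1, -4.3, 3.9]
opening: 11.5
```

```bash
cat > arc.py <<'E'
from h import *
import cv2,sys
c=capture("scene"); cv2.imwrite("pics/%s.png"%sys.argv[1],cv2.resize(c["image"][60:280,160:440,::-1],None,fx=2.7,fy=2.7))
s=read_state();p=s["tool_pos"];print(p,s["contact_force"],s["opening"])
u=np.array([np.cos(.4),np.sin(.4),0]); h0=np.array([493.2,-248.5,103.5])+255*u
rel=h0-p; a=rel@u; th=np.arctan2(p[2]-103.5,a); print("theta",th,"radius",np.hypot(a,p[2]-103.5),"side",rel@np.array([-u[1],u[0],0]))
R=Ro.from_quat(s["orientation"])
print("radial F",s["contact_force"]@u)
for t in map(float,sys.argv[2:]):
    q=h0+255*np.array([-np.cos(t)*u[0],-np.cos(t)*u[1],np.sin(t)]); print(t,(R.inv().apply(q-p)/1000).round(4))
E
python3 arc.py a1 .45 .5 .55 .6 .65 .7 .75 .8 .85 .9
```

```text
[ 511.69591407 -240.59806121  203.90706635] [-8.30068519 -5.31355103  2.8040272 ] 11.904845004840302
theta 0.40396065009214094 radius 255.44758766163363 side -0.07551939738902072
radial F -9.714631586294718
0.45 [-0.0001  0.0052 -0.0105]
0.5 [-0.0001  0.011  -0.0219]
0.55 [-0.0001  0.0173 -0.033 ]
0.6 [-0.0001  0.0242 -0.0437]
0.65 [-0.0001  0.0316 -0.0541]
0.7 [-0.0001  0.0395 -0.0641]
0.75 [-0.      0.0479 -0.0737]
0.8 [-0.      0.0568 -0.0828]
0.85 [-0.      0.0661 -0.0915]
0.9 [-0.      0.0758 -0.0998]
```

View pics/a1.png

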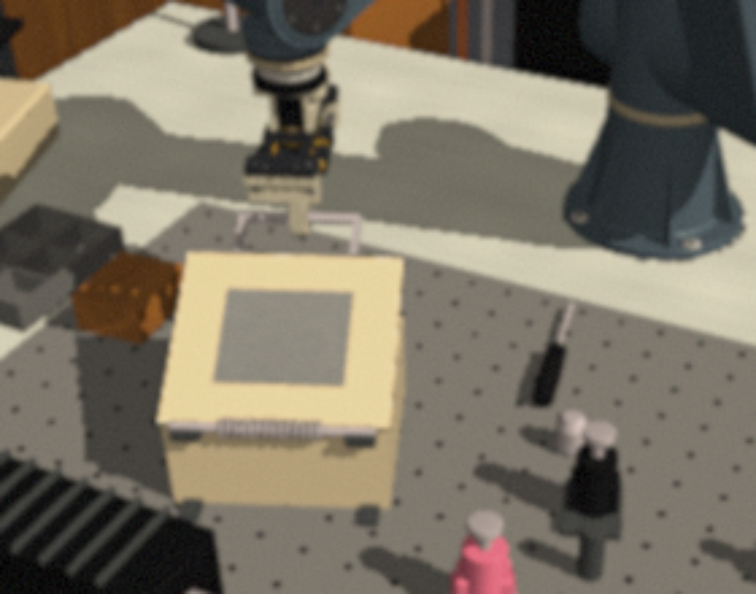

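The hatch follows at 0.40 rad, with a slight push toward the hinge. I continue with 1 mm less in y.

Call:
{"method": "play_rows", "body": {
  "steps": [
    {"xyz": [0, 0.004, -0.01], "delta_rot": [0, 0, 0], "grip": 1},
    {"xyz": [0, 0.01, -0.022], "delta_rot": [0, 0, 0], "grip": 1},
    {"xyz": [0, 0.016, -0.033], "delta_rot": [0, 0, 0], "grip": 1},
    {"xyz": [0, 0.023, -0.044], "delta_rot": [0, 0, 0], "grip": 1},
    {"xyz": [0, 0.0305, -0.054], "delta_rot": [0, 0, 0], "grip": 1},
    {"xyz": [0, 0.0385, -0.064], "delta_rot": [0, 0, 0], "grip": 1},
    {"xyz": [0, 0.047, -0.074], "delta_rot": [0, 0, 0], "grip": 1},
    {"xyz": [0, 0.056, -0.083], "delta_rot": [0, 0, 0], "grip": 1},
    {"xyz": [0, 0.065, -0.0915], "delta_rot": [0, 0, 0], "grip": 1},
    {"xyz": [0, 0.065, -0.0915], "delta_rot": [0, 0, 0], "grip": 1}
  ]
}}

```text
t: 8.45
tool_pos: [572.6, -215.1, 297.9]
orientation: [0.552, 0.834, -0.003, -0.001]
contact_force: [-9.0, -2.0, 10.4]
opening: 11.8
```

```bash
python3 arc.py a2 .9 .94 .97 1. 1.02 1.03
```

```text
[ 572.16266486 -215.29752854  297.41776897] [-8.74901408 -2.12455005  9.86192522] 11.507533210473461
theta 0.8529518241516454 radius 257.4498934521075 side 0.16800868515956685
radial F -8.885714366675591
0.9 [ 0.0002  0.0108 -0.0059]
0.94 [ 0.0001  0.0189 -0.0121]
0.97 [ 0.0001  0.0251 -0.0166]
1.0 [ 0.0001  0.0314 -0.0208]
1.02 [ 0.0001  0.0357 -0.0236]
1.03 [ 0.0001  0.0379 -0.0249]
```

View pics/a2.png

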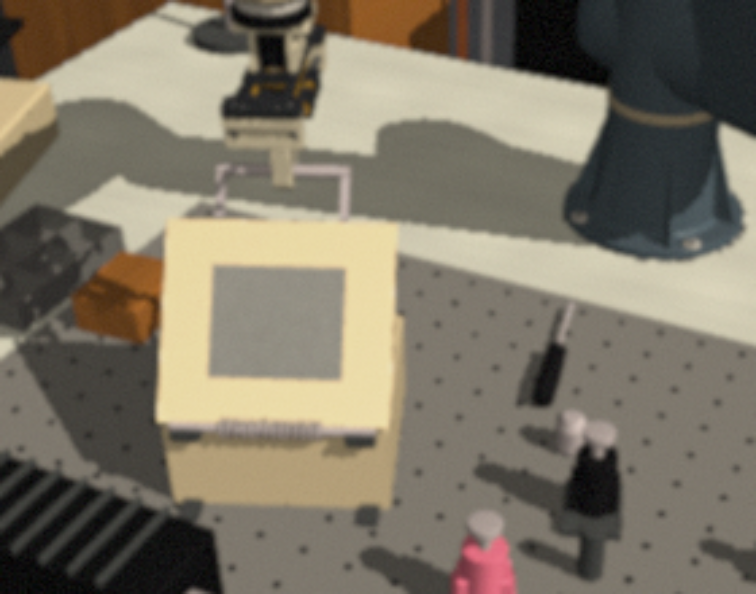

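Call:
{"method": "play_rows", "body": {
  "steps": [
    {"xyz": [0, 0.003, -0.005], "delta_rot": [0, 0, 0], "grip": 1},
    {"xyz": [0, 0.009, -0.009], "delta_rot": [0, 0, 0], "grip": 1},
    {"xyz": [0, 0.015, -0.0125], "delta_rot": [0, 0, 0], "grip": 1},
    {"xyz": [0, 0.021, -0.0165], "delta_rot": [0, 0, 0], "grip": 1},
    {"xyz": [0, 0.027, -0.021], "delta_rot": [0, 0, 0], "grip": 1},
    {"xyz": [0, 0.033, -0.0255], "delta_rot": [0, 0, 0], "grip": 1},
    {"xyz": [0, 0.036, -0.0275], "delta_rot": [0, 0, 0], "grip": 1},
    {"xyz": [0, 0.036, -0.0275], "delta_rot": [0, 0, 0], "grip": 1},
    {"xyz": [0, 0.036, -0.0275], "delta_rot": [0, 0, 0], "grip": 1},
    {"xyz": [0, 0.036, -0.0275], "delta_rot": [0, 0, 0], "grip": 1}
  ]
}}

```text
t: 9.5
tool_pos: [605.3, -201.2, 324.6]
orientation: [0.552, 0.834, -0.003, -0.001]
contact_force: [-2.5, 0.7, 2.2]
opening: 11.6
```

```bash
python3 arc.py a3 .97 .92 .87 .82 .77
python3 - <<'E'
from h import *
import cv2
c=capture("scene"); cv2.imwrite("pics/a3z.png",cv2.resize(c["image"][100:240,200:330,::-1],None,fx=5,fy=4.2,interpolation=cv2.INTER_CUBIC))
u=np.array([np.cos(.4),np.sin(.4),0]);w=np.array([-u[1],u[0],0]); h0=np.array([493.2,-248.5,103.5])+255*u
for t in (.85,.9,.95,1.,1.05,1.1):
    print(t,*[proj(c,h0+r*np.array([-np.cos(t)*u[0],-np.cos(t)*u[1],np.sin(t)])+s*w).round(1) for r,s in((255,61),(255,-61),(205,113),(205,-113))])
E
```

```text
[ 605.25639498 -201.19790816  324.5725633 ] [-2.00937315  0.81410101  2.31101454] 11.545744864546197
theta 1.027967665016722 radius 258.1866532916685 side 0.0687038499925878
radial F -1.5337293610880338
0.97 [ 0.0001 -0.0107  0.0108]
0.92 [ 0.0001 -0.021   0.0183]
0.87 [ 0.0001 -0.0309  0.0264]
0.82 [ 0.0001 -0.0404  0.0349]
0.77 [ 0.0001 -0.0494  0.0439]
0.85 [288.  122.6] [242.1 121.4] [307.  141.8] [221.7 139.6]
0.9 [287.4 121.6] [241.  120.4] [306.7 141.2] [220.7 138.9]
0.95 [286.8 120.8] [240.  119.7] [306.3 140.7] [219.7 138.5]
1.0 [286.2 120.3] [238.9 119.2] [306.  140.5] [218.6 138.2]
1.05 [285.6 120.1] [237.8 118.9] [305.7 140.4] [217.6 138.2]
1.1 [284.9 120. ] [236.6 118.8] [305.4 140.6] [216.5 138.3]
```

View pics/a3z.png

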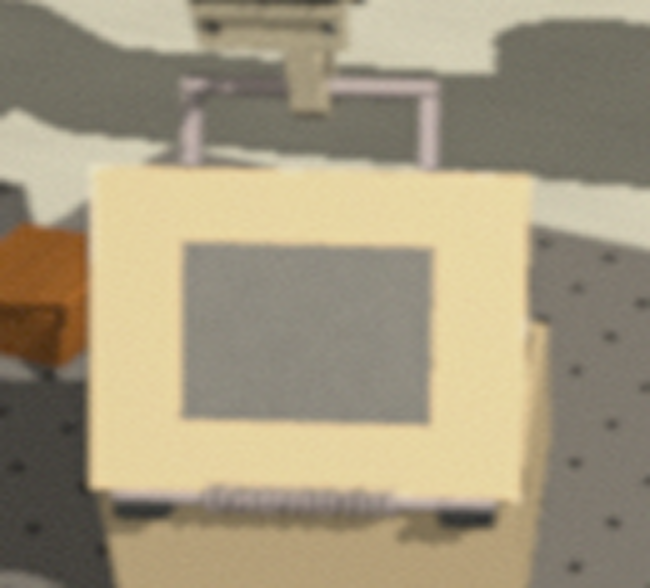

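Run:
```python
from h import *
import cv2
c=capture("top"); cv2.imwrite("pics/t3z.png",cv2.resize(c["image"][120:250,325:455,::-1],None,fx=4.5,fy=4.5,interpolation=cv2.INTER_CUBIC))
u=np.array([np.cos(.4),np.sin(.4),0]);w=np.array([-u[1],u[0],0]); h0=np.array([493.2,-248.5,103.5])+255*u
for t in (.9,.95,1.,1.05,1.1):
    print(t,*[((proj(c,h0+r*np.array([-np.cos(t)*u[0],-np.cos(t)*u[1],np.sin(t)])+s*w)-[325,120])*4.5).round(0) for r,s in((255,65),(255,-65),(205,113),(205,-113))])
```

```text
0.9 [239. 368.] [469. 276.] [125. 354.] [507. 202.]
0.95 [233. 349.] [465. 256.] [120. 339.] [505. 186.]
1.0 [228. 328.] [461. 235.] [115. 323.] [502. 169.]
1.05 [221. 307.] [456. 213.] [110. 307.] [498. 152.]
1.1 [214. 285.] [451. 191.] [104. 291.] [494. 135.]
```

View pics/t3z.png

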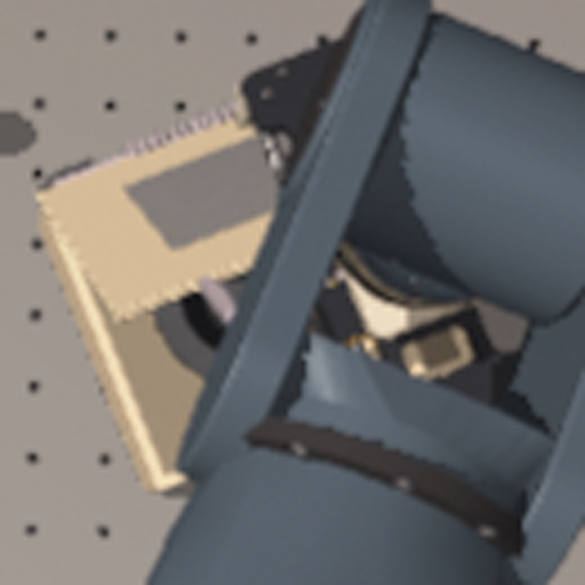

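The top-view plate corner at (120,320) gives about 1.01 rad, well past 0.95. I ease back toward about 0.77.

Call:
{"method": "play_rows", "body": {
  "steps": [
    {"xyz": [0, -0.006, 0.0042], "delta_rot": [0, 0, 0], "grip": 1},
    {"xyz": [0, -0.0125, 0.009], "delta_rot": [0, 0, 0], "grip": 1},
    {"xyz": [0, -0.019, 0.014], "delta_rot": [0, 0, 0], "grip": 1},
    {"xyz": [0, -0.025, 0.019], "delta_rot": [0, 0, 0], "grip": 1},
    {"xyz": [0, -0.031, 0.024], "delta_rot": [0, 0, 0], "grip": 1},
    {"xyz": [0, -0.037, 0.0295], "delta_rot": [0, 0, 0], "grip": 1},
    {"xyz": [0, -0.043, 0.035], "delta_rot": [0, 0, 0], "grip": 1},
    {"xyz": [0, -0.048, 0.04], "delta_rot": [0, 0, 0], "grip": 1},
    {"xyz": [0, -0.048, 0.04], "delta_rot": [0, 0, 0], "grip": 1},
    {"xyz": [0, -0.048, 0.04], "delta_rot": [0, 0, 0], "grip": 1},
    {"xyz": [0, -0.048, 0.04], "delta_rot": [0, 0, 0], "grip": 1}
  ]
}}

```text
t: 10.75
tool_pos: [561.0, -219.9, 285.0]
orientation: [0.552, 0.834, -0.003, -0.001]
contact_force: [-3.9, 1.4, 2.3]
opening: 11.5
```

```bash
python3 arc.py a4 .77
python3 - <<'E'
from h import *
import cv2
c=capture("top"); cv2.imwrite("pics/t4z.png",cv2.resize(c["image"][120:250,325:455,::-1],None,fx=4.5,fy=4.5,interpolation=cv2.INTER_CUBIC))
cv2.imwrite("pics/t4.png",c["image"][:,:,::-1])
u=np.array([np.cos(.4),np.sin(.4),0]);w=np.array([-u[1],u[0],0]); h0=np.array([493.2,-248.5,103.5])+255*u
for t in (.65,.7,.75,.8,.85,.9):
    print(t,*[((proj(c,h0+r*np.array([-np.cos(t)*u[0],-np.cos(t)*u[1],np.sin(t)])+s*w)-[325,120])*4.5).round(0) for r,s in((255,65),(255,-65),(205,113),(205,-113))])
print(read_state()["dq"].round(4))
E
```

```text
[ 561.01991498 -219.88411369  284.99186201] [-4.05706277  1.9280607   3.19552235] 11.751897118873547
theta 0.7856783958533744 radius 256.5963561596546 side 0.05334217480930354
radial F -2.9859800712815607
0.77 [ 0.0001 -0.0017  0.004 ]
0.65 [258. 451.] [478. 363.] [144. 419.] [513. 271.]
0.7 [255. 437.] [477. 347.] [141. 408.] [513. 259.]
0.75 [252. 421.] [476. 331.] [138. 395.] [512. 245.]
0.8 [248. 404.] [474. 314.] [134. 382.] [511. 231.]
0.85 [244. 387.] [472. 295.] [130. 369.] [509. 217.]
0.9 [239. 368.] [469. 276.] [125. 354.] [507. 202.]
[-0.0005 -0.0004 -0.0001  0.0008 -0.0002 -0.0015]
```

View pics/t4z.png

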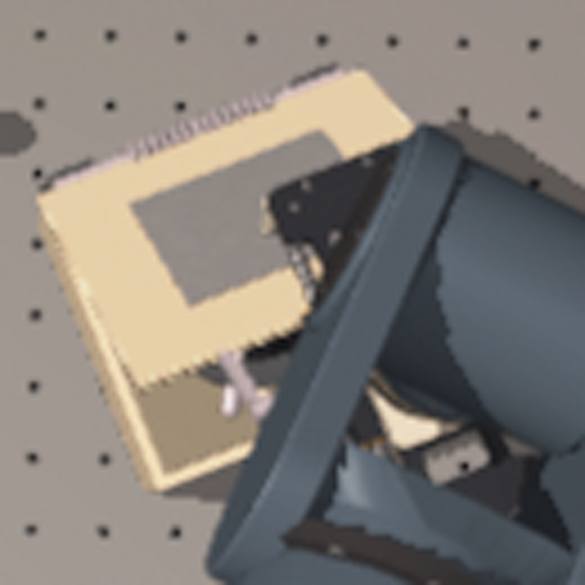

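View pics/a4.png

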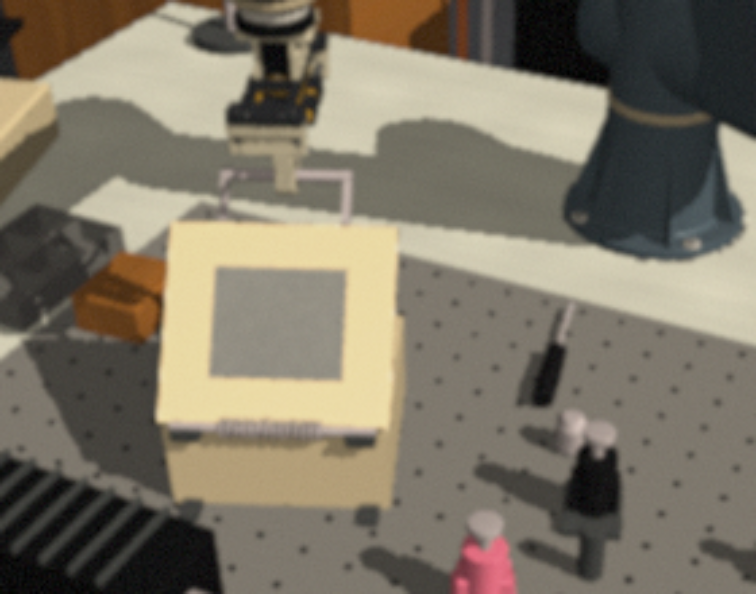

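The top-view corner at (142,387) gives about 0.775 rad and the tool-based reading is 0.786. The tool pose is steady, the joint speeds are near zero, the plunger is up and the bystanders in view have not moved. I'm handing in.

Run:
```python
from bench import r, read_state
s=read_state();print(s["tool_pos"],s["opening"],s["t"]); print(r.hand_in())
```

```text
[ 561.03155667 -219.84666864  284.99028535] 10.894960634818123 10.85
the job is handed in; nothing more can be done
None
```

The job is handed in, with the gripper still holding the hatch by its handle at about 0.78 rad, roughly 7 degrees below the balance point. No verdict was reported.

- **Shutter:** With the hatch shut, I pressed the black shutter's plunger to its stop. The force rose to 23–30 N at the expected height. I then let it go, and the scene picture showed it back up. The pink look-alike was not touched.
- **Past the balance point:** I raised the hatch to about 1.01 rad by the top camera; the arm-pose estimate was 1.03.
- **Final hold:** I eased the hatch back and held it still. The top camera reads about 0.775 rad and the arm pose 0.786. The tool pose did not change between the last readings, and the fingers are closed on the 12 mm bar (opening about 11–12 mm).
- **Disagreement:** The arm pose put the handle radius at 256.6–258 mm with the hatch raised, against the 255 mm given. I put that down to a small error in my hinge estimate. It shifts the angle by only about 0.01–0.02 rad.
- **Bystanders:** I judged by eye that those in view had not moved and did not measure their positions. The bottle and lens mount were outside the last picture I looked at.

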